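# Take the spent cartridge off the worktop water filter

## Robot

A 6-joint arm with a two-finger parallel gripper is mounted at the origin on the work surface. World frame = base frame: x ahead of the robot, y to its left, z up, the work surface at z = 0. Lengths are in m, angles in rad, forces in N, time in s.
With the tool pointing down it reaches from about 0.15 to 0.775 m from the base axis. Payload 6.1 kg.
Tool frame: the origin (TCP) lies between the finger pads; the fingertips stand 22 mm ahead of it and the grasp point (between the pads) lies 3 mm ahead of it; y points along the fingers, x is the direction in which the jaws open and shut, and the axes are right-handed (so a half turn about y gives the same grasp; the last joint's range is limited). The gripper opens to 85 mm and grips with 20 to 120 N. Pads are 22 mm wide; open, the fingers measure 114 mm over their backs; the gripper's body (76 mm by 85 mm) begins 54 mm behind the grasp point. The pads swing forward as they close: fully open they stand 13 mm farther back than shut.
Start: joints at [1.234, 0.126, -0.04, 1.405, 0, 1.571], TCP at [0.173, 0.495, 0.253] pointing down, gripper open.
Joint ranges: [-2.72, 2.72], [-0.95, 1.95], [-1.27, 1.35], [-1.78, 2.02], [-1.46, 1.47], [-3.14, 3.14]. Speed limits (rad/s): [2.39, 2.39, 3.01, 3.14, 3.14, 3.14].

## Interface

Orientations are given as a unit quaternion [w, x, y, z].
In Python, from bench import * gives the robot as it stands. The module is installed in compiled form; this text tells all that it offers.
- The arm moves only by the tool jog_arm, never from a script. Its argument "commands" is a list of rows, each a list of 3 entries, a list of its own where there are three numbers: the shift along the world's x, y, z in m, then the turn about the world's z in rad, then the finger opening in m, from 0 to 0.0854. In form: [[[x, y, z], roll, jaw], ...]. A call has 1 to 20 rows; each row shifts and turns the commanded pose from where the row before left it; what a row does not reach is not made up. A row lasts 1/10 s, in which the tool goes at most 50 mm and 8.59 degrees, less where a joint would pass 70% of its speed; a pose out of reach is approached as far as the arm can. A call with a gripper value outside its range is refused whole. The fingers move at their own pace and stop on an object; "squeeze" is the grip in N (left out, the last holds). Time passes only in rows, so rows that do not move let the fingers close. It gives the time, the measured TCP pose, the force and the opening at its end, in the units of the state.
- get_obs(): the state, without advancing time (a new reading comes with each control period).
- get_image(name): name is "scene" or "side" or "wrist"; returns a dict with "image" (400x640x3 uint8, red, green, blue), "K" (3x3 intrinsics, pixels), "rvec" (rotation vector, rad) and "tvec" (3), from world to camera coordinates, as OpenCV has them. Camera axes: x right, y down, z forward; pixel columns grow to the right and rows downward; lengths in m; the calibration is good to about 2 mm. A picture is of the moment at which its call begins. There is no depth.
- finish_job(): hands the job in, once; it reports no verdict.
Trained networks look in a picture, given as the dict that the camera call returned (one of the last four; its "shot" number tells which), for a name from the list of things; names that differ only in an ending like _2 or _b are one class to them, and where a whole thing is asked for, a point or a joint stands for the part that bears it (a point fixed in the world has none). Each returns a list of dicts, best first, with "p" (0 to 1); they miss things now and then, are a little off and sometimes report something else, mostly with a low value. They report only what shows in the picture. A call takes as long as a camera call. They do not tell look-alikes from the thing itself.
- outline_of(picture, name): "region" (400x640 bool, what is visible of it) and "uv" ([column, row] in pixels, amid what is visible of it).
- place_of(picture, name): "uv" ([column, row] in pixels: a listed point, or the origin of a listed thing).
The state is a dict: "clock": time; "joint_positions": joint angles; "qvel": joint speeds; "joint_torque": joint torques, N m; "tcp_pos": TCP position; "tool_rot": TCP orientation; "ft_force": force on the tool from outside, world axes, zero at the start; "ft_torque": the same for the moment, N m; "grip_width": opening from 0.0 (shut) to 1.0 (fully open).
Only numpy, scipy, OpenCV 4.12 (cv2) and the standard library are available. Lean on these libraries where they do the work, as an engineer would, in place of code of your own. Each camera call takes 0.05 s, during which the arm holds its last target. There are 200 camera calls.

## Task

Take the spent grey-capped cartridge off the water filter: press the red release button fully down (it stays down), twist the cartridge anticlockwise by its grip bar, feeling with light upward pulls for the place where its lugs come free, lift it off and stand it gently upright in the middle of the green tray, released. Never force it: do not press hard on the unit, do not twist or pull the cartridge hard against its mount, and leave everything else on the worktop where it is.

Things in the scene. Friction and masses are not known exactly. Their poses are not given: they have to be found in the camera images.
- mount: round white filter housing, 120 mm wide, 76 mm tall, fixed to the worktop, with a steel collar on top and a boss with the red button on its -x side. Origin on the cartridge's axis at worktop height, z up; its x axis points from the button to the cartridge axis. The unit must not bear more than 50 N from the cartridge or from the robot
- seat (a point): fixed point where the seated cartridge's underside centre rests, 20 mm above the worktop. Seated, the cartridge has 2 to 3 mm of sideways play and about 3 mm of upward play before its lugs touch the collar above; once the lugs are in the gaps it lifts straight out, clear after 60 mm. It turns easily when unlocked
- collar_top (a point): fixed point on the axis at the collar's upper face, 76 mm up. The collar, hidden under the cap, has two opposite gaps for the lugs. It was screwed on by hand: the gaps lie 43 to 86 degrees anticlockwise (from above) of the locked position, unmeasured, and stay put. Lugs pass within about 3 degrees of that angle; turned less or more they catch under the collar. There is no stop at the gaps
- button_top (a point): centre of the top of the red button, a round cap 26 mm wide standing 16 mm proud of its boss, 90 mm from the cartridge's axis, 94 mm above the worktop when out; pressed straight down. The point moves with it
- button (a joint): travel of the red button in m, 0 when out to 0.009 fully down; it slides against about 3 N of friction, has no spring, and stays where it is pushed; at the bottom it is hard. Below 0.007 its pin still blocks the cartridge's lug
- cartridge: spent filter cartridge, loose, 0.25 to 0.5 kg, standing in the housing: white drum 73 mm wide, grey round cap 110 mm wide, its upper face 66 mm above the underside. Two lugs below the cap at the ends of the bar's direction, 14 mm wide, 91 mm over both. Origin at the centre of the underside, z up its axis, x along the grip bar. Locked, its x axis is the mount's x axis
- cartridge_bar (a point): point on the axis in the cartridge's upright grey grip bar, which stands on the cap: 62 mm long, 14 mm thick, from 66 to 106 mm above the underside. The point is 90 mm above the underside (16 mm below the bar's top), a good height to pinch it; x along the bar
- tray: green square tray, 150 mm outside, 18 mm tall, walls and floor 5 mm thick, fixed; origin at the centre of its underside
- spare: new spare cartridge, the same shape as the spent one but with a BLUE cap and blue band, standing loose on the worktop; origin at the centre of its underside; a bystander
- mug: blue mug, 80 mm wide, 90 mm tall; origin at the centre of its underside; a bystander
- oil: green glass bottle, 60 mm wide, 160 mm tall; origin at the centre of its underside; a bystander
- jar: glass jar with steel cap, 70 mm wide, 100 mm tall; origin at the centre of its underside; a bystander
- bowl: white bowl, 130 mm wide, 55 mm tall; origin at the centre of its underside; a bystander
- spoon: wooden-handled spoon lying on the worktop; a bystander
Not all that is in view belongs to the job. Of the things like the cartridge, leave any that is pink or yellow; of the rest the larger one is meant.

How it is judged:
By the outcome, as a careful person would: the job done as asked, in the order asked, and still so for the second after the job is handed in, with the robot touching nothing.
It also fails if it takes over 72 s, if anything falls off the work surface, if the arm or the gripper's body presses on something with over 40 N, if the wrist force passes 120 N, or if a joint passes its speed limit or range.

## Working session

There is one attempt and no reset: what is moved stays moved. The work goes in short steps, Python scripts to look and compute and a tool call to move; the robot and the scene stay as the last step left them, time stands still between calls to the robot, and variables do not carry over. Pictures are saved under pics/ and viewed, about 8 in all and at most 12, crops included, and the job is handed in when it is done.

Besides the shell and the picture viewer there is one more tool, called after ">>>" as name(argument=value, ...), one argument or row to a line, values as JSON. jog_arm: Moves the arm, as the interface text tells. Its arguments: {"type":"object","properties":{"commands":{"type":"array","items":{"type":"array"}},"squeeze":{"type":"number"}},"required":["commands"]}

```bash
mkdir -p pics; cat > h.py <<'E'
from bench import *
import numpy as np, cv2
def P(d):
    R=cv2.Rodrigues(np.array(d["rvec"],float))[0]; return np.array(d["K"],float),R,np.array(d["tvec"],float).ravel()
def proj(d,X):
    K,R,t=P(d); c=(R@np.atleast_2d(X).T).T+t; p=(K@c.T).T; return p[:,:2]/p[:,2:]
def ray(d,uv):
    K,R,t=P(d); v=R.T@np.linalg.inv(K)@np.array([uv[0],uv[1],1.]); return -R.T@t, v/np.linalg.norm(v)
def onz(d,uv,z):
    o,v=ray(d,uv); return o+v*(z-o[2])/v[2]
def tri(L):
    A=np.zeros((3,3));b=np.zeros(3)
    for d,uv in L:
        o,v=ray(d,uv);M=np.eye(3)-np.outer(v,v);A+=M;b+=M@o
    return np.linalg.solve(A,b)
def save(n,im): cv2.imwrite("pics/"+n+".png",cv2.cvtColor(im,cv2.COLOR_RGB2BGR))
E
python3 - <<'E'
from h import *
o=get_obs();print({k:np.round(v,3) for k,v in o.items()})
D={n:get_image(n) for n in("scene","side","wrist")}
save("a",np.vstack([D["scene"]["image"]]));save("b",D["side"]["image"])
for n,d in D.items():
    print(n,"cam",np.round(ray(d,(320,200))[0],3))
    for nm,z in [("seat",.02),("collar_top",.076),("button_top",.094),("cartridge_bar",.11),("cartridge",.02),("tray",0),("spare",0),("mug",0),("oil",0),("jar",0),("bowl",0),("spoon",0),("mount",0)]:
        for r in place_of(d,nm)[:4]:
            if r["p"]>.2: print(nm,round(r["p"],2),np.round(r["uv"]),np.round(onz(d,r["uv"],z)[:2],3))
E
```

```text
{'clock': np.float64(0.0), 'joint_positions': array([ 1.234,  0.126, -0.041,  1.405,  0.   ,  1.571]), 'qvel': array([-0.001, -0.   ,  0.002,  0.001, -0.002,  0.001]), 'joint_torque': array([-0.0000e+00, -4.3591e+01,  3.5293e+01,  1.7000e-02, -0.0000e+00,
        0.0000e+00]), 'tcp_pos': array([0.173, 0.495, 0.253]), 'tool_rot': array([-0.576,  0.577,  0.409, -0.41 ]), 'ft_force': array([-0.068,  0.409,  0.129]), 'ft_torque': array([ 0.002, -0.001,  0.   ]), 'grip_width': np.float64(1.001)}
scene cam [ 1.057 -0.612  0.779]
seat 0.74 [359. 181.] [0.546 0.194]
seat 0.73 [357. 189.] [0.561 0.161]
collar_top 0.97 [362. 164.] [0.545 0.207]
collar_top 0.4 [357. 181.] [0.579 0.131]
collar_top 0.38 [380. 250.] [ 0.769 -0.046]
button_top 0.4 [343. 148.] [0.465 0.218]
cartridge_bar 0.95 [391. 150.] [0.597 0.279]
cartridge_bar 0.92 [416. 190.] [0.744 0.161]
cartridge_bar 0.84 [325. 193.] [0.564 0.006]
cartridge_bar 0.77 [361. 160.] [0.555 0.184]
cartridge 0.91 [359. 179.] [0.539 0.205]
cartridge 0.75 [325. 217.] [0.562 0.01 ]
cartridge 0.59 [386. 167.] [0.57  0.309]
cartridge 0.58 [407. 210.] [
[... 698 characters left out ...]
n_top 0.41 [370. 204.] [ 0.717 -0.078]
cartridge_bar 0.69 [307. 153.] [0.548 0.205]
cartridge_bar 0.63 [353. 163.] [0.701 0.126]
cartridge_bar 0.56 [303. 139.] [0.542 0.304]
cartridge 0.75 [315. 211.] [ 0.551 -0.009]
cartridge 0.74 [352. 175.] [0.713 0.18 ]
cartridge 0.65 [301. 157.] [0.535 0.315]
cartridge 0.57 [306. 176.] [0.543 0.192]
tray 0.69 [324. 246.] [ 0.566 -0.153]
mug 0.65 [263. 151.] [0.388 0.405]
oil 0.69 [389. 284.] [ 0.729 -0.324]
jar 0.77 [346. 156.] [0.716 0.34 ]
jar 0.68 [276. 332.] [ 0.403 -0.444]
bowl 0.78 [274. 334.] [ 0.399 -0.448]
spoon 0.83 [266. 224.] [ 0.389 -0.037]
mount 0.59 [310. 180.] [0.554 0.188]
wrist cam [0.101 0.52  0.373]
mug 0.84 [300. 324.] [0.385 0.389]
```

```bash
python3 - <<'E'
import cv2,numpy as np
a=cv2.imread("pics/a.png")[100:290,230:470];b=cv2.imread("pics/b.png")[100:290,200:440]
cv2.imwrite("pics/c.png",cv2.resize(np.vstack([a,b])[:, :],None,fx=1.55,fy=1.55,interpolation=2) if 0 else np.hstack([cv2.resize(x,(400,317),interpolation=2) for x in (a,b)]))
cv2.imwrite("pics/d.png",cv2.imread("pics/a.png"))
E
```

```text
(no output)
```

View pics/c.png

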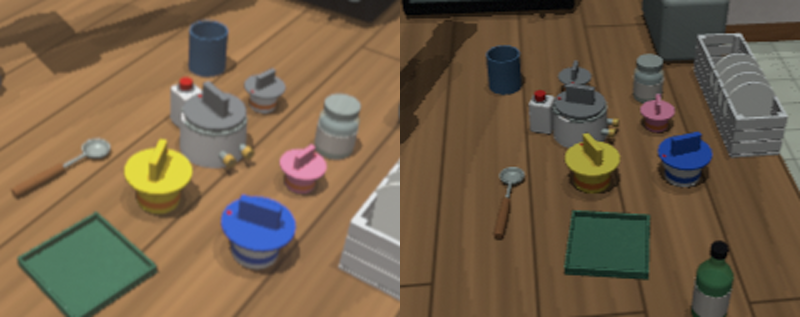

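View pics/a.png

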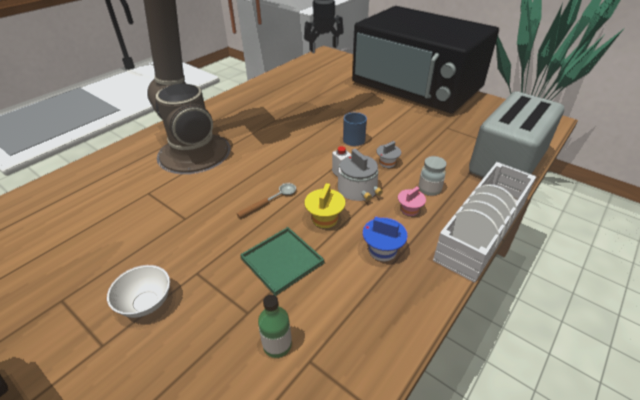

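The candidates, by scene-image pixel:
- large grey cartridge in the white housing (358,160)
- small grey decoy (389,152)
- yellow (325,200)
- pink (412,200)
- blue spare (384,240)

I choose the large grey one in the housing, next to the red button at (343,148).

```bash
python3 - <<'E'
from h import *
from scipy.spatial.transform import Rotation as Ro
S=get_image("scene");D=get_image("side");W=get_image("wrist")
near={"seat":(.542,.19),"collar_top":(.542,.19),"button_top":(.463,.214),"cartridge_bar":(.55,.195),"cartridge":(.542,.19),"tray":(.567,-.155),"mount":(.548,.18)}
zz=dict(seat=.02,collar_top=.076,button_top=.094,cartridge_bar=.11,cartridge=.02,tray=0,mount=0)
for n in near:
    L=[]
    for d in(S,D):
        c=[r for r in place_of(d,n) if np.hypot(*(onz(d,r["uv"],zz[n])[:2]-near[n]))<.04]
        if c: L.append((d,c[0]["uv"]));print(n,round(c[0]["p"],2),np.round(c[0]["uv"],1),np.round(onz(d,c[0]["uv"],zz[n])[:2],3))
    if len(L)==2: print("   tri",np.round(tri(L),3))
# red button blob
for d in(S,D):
    im=cv2.cvtColor(d["image"],cv2.COLOR_RGB2HSV);m=((im[...,0]<6)|(im[...,0]>174))&(im[...,1]>170)&(im[...,2]>90)
    n,l,s,c=cv2.connectedComponentsWithStats(m.astype(np.uint8))
    for i in range(1,n):
        if s[i,4]>15: print("red",s[i],c[i],onz(d,c[i],.088))
o=get_obs();R=Ro.from_quat(o["tool_rot"],scalar_first=True).as_matrix();print(R.round(3))
K,Rc,t=P(W);c,_=ray(W,(320,200));print("cam in tool",(R.T@(c-o["tcp_pos"])).round(3),"cam axes in tool\n",(R.T@Rc.T).round(2),K.round(0))
E
```

```text
seat 0.88 [357.5 183.5] [0.548 0.183]
seat 0.66 [307.6 171.9] [0.55  0.215]
   tri [0.549 0.184 0.032]
collar_top 0.9 [307.8 162.1] [0.549 0.198]
button_top 0.54 [342.4 151.2] [0.474 0.205]
button_top 0.38 [282.  156.1] [0.457 0.219]
   tri [0.458 0.227 0.082]
cartridge_bar 0.67 [357.4 158.1] [0.542 0.184]
cartridge_bar 0.97 [306.5 153. ] [0.545 0.207]
   tri [0.544 0.182 0.119]
cartridge 0.72 [356.9 181.4] [0.541 0.191]
cartridge 0.58 [307.4 173.4] [0.548 0.206]
   tri [0.547 0.183 0.033]
tray 0.86 [287.1 263.2] [ 0.578 -0.164]
tray 0.8 [326.2 244.1] [ 0.572 -0.147]
   tri [ 0.574 -0.157  0.001]
mount 0.92 [354.3 190.3] [0.546 0.171]
mount 0.66 [305.1 179.6] [0.538 0.195]
   tri [ 0.54   0.183 -0.001]
red [338 146   7   7  35] [341.05714286 148.94285714] [0.45813933 0.218874   0.088     ]
red [281 154   6   4  20] [283.5 155.5] [0.46289039 0.23151985 0.088     ]
[[ 0.33   0.    -0.944]
 [ 0.944  0.     0.33 ]
 [ 0.    -1.    -0.   ]]
cam in tool [-0.001 -0.121  0.076] cam axes in tool
 [[ 1.   -0.   -0.  ]
 [ 0.   -0.3   0.95]
 [-0.   -0.95 -0.3 ]] [[296.   0. 319.]
 [  0. 296. 202.]
 [  0.   0.   1.]]
```

>>> jog_arm(
  commands=[
    [[0.024,-0.023,0.002],0,0],
    [[0.024,-0.023,0.002],0,0],
    [[0.024,-0.023,0.002],0,0],
    [[0.024,-0.023,0.002],0,0],
    [[0.024,-0.023,0.002],0,0],
    [[0.024,-0.023,0.002],0,0],
    [[0.024,-0.023,0.002],0,0],
    [[0.024,-0.023,0.002],0,0],
    [[0.024,-0.023,0.002],0,0],
    [[0.024,-0.023,0.002],0,0],
    [[0.024,-0.023,0],0,0],
    [[0.023,-0.022,0],0,0],
    [[0,0,0],0,0],
  ],
)

```text
clock: 4.25
tcp_pos: [0.4625, 0.2184, 0.2729]
tool_rot: [-0.577, 0.578, 0.408, -0.408]
ft_force: [-0.2, 0.5, -0.2]
grip_width: -0.001
```

```bash
cat > look.py <<'E'
from h import *
import sys
o=get_obs();print("tcp",o["tcp_pos"].round(4),"q",o["joint_positions"].round(3),"f",o["ft_force"].round(2),"t",o["clock"])
W=get_image("wrist");save(sys.argv[1],W["image"])
for nm,z in [("seat",.02),("collar_top",.076),("button_top",.094),("cartridge_bar",.11),("cartridge",.02),("mount",0),("tray",0)]:
    for r in place_of(W,nm)[:3]:
        if r["p"]>.2: print(nm,round(r["p"],2),np.round(r["uv"]),np.round(onz(W,r["uv"],z)[:2],4))
im=cv2.cvtColor(W["image"],cv2.COLOR_RGB2HSV);m=((im[...,0]<6)|(im[...,0]>174))&(im[...,1]>150)&(im[...,2]>90)
n,l,s,c=cv2.connectedComponentsWithStats(m.astype(np.uint8))
for i in range(1,n):
    if s[i,4]>40: print("red",s[i],c[i],onz(W,c[i],.094)[:2].round(4))
E
python3 look.py w1
```

```text
tcp [0.4625 0.2184 0.2729] q [ 4.420e-01  1.010e-01 -2.500e-02  1.445e+00 -1.000e-03  7.820e-01] f [-0.2   0.54 -0.16] t 4.25
button_top 0.93 [318. 184.] [0.4601 0.2172]
button_top 0.53 [111. 310.] [ 0.5241 -0.0696]
cartridge_bar 0.96 [450. 211.] [0.5279 0.3355]
cartridge_bar 0.75 [190. 307.] [0.5435 0.0342]
cartridge_bar 0.3 [110. 311.] [ 0.5177 -0.0537]
cartridge 0.94 [434. 193.] [0.5406 0.3491]
cartridge 0.91 [214. 271.] [0.5485 0.0277]
cartridge 0.82 [317. 237.] [0.5481 0.1843]
tray 0.81 [111. 312.] [ 0.5687 -0.1683]
red [307 173  24  23 437] [318.10526316 183.89244851] [0.4606 0.2171]
```

View pics/w1.png

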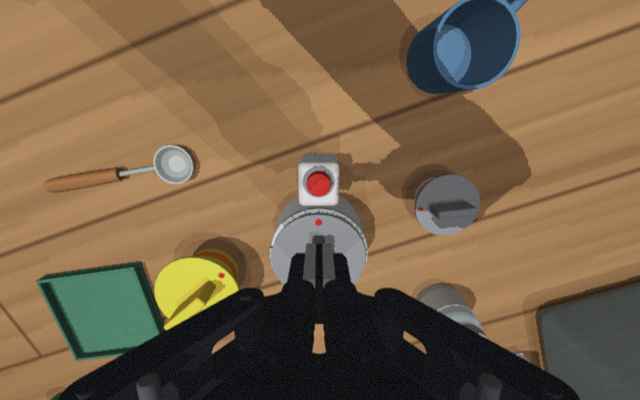

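>>> jog_arm(
  commands=[
    [[-0.002,-0.001,-0.03],0,0],
    [[0,0,-0.04],0,0],
    [[0,0,-0.04],0,0],
    [[0,0,-0.03],0,0],
    [[0,0,-0.01],0,0],
    [[0,0,0],0,0],
    [[0,0,0],0,0],
  ],
)

```text
clock: 5.35
tcp_pos: [0.4591, 0.2201, 0.1248]
tool_rot: [-0.577, 0.577, 0.41, -0.409]
ft_force: [-0.0, 0.1, 0.6]
grip_width: 0.002
```

```bash
python3 - <<'E'
from h import *
from scipy.spatial.transform import Rotation as Ro
o=get_obs();R=Ro.from_quat(o["tool_rot"],scalar_first=True).as_matrix()
print(o["tcp_pos"],R.round(3))
S=get_image("wrist")
im=cv2.cvtColor(S["image"],cv2.COLOR_RGB2HSV);m=((im[...,0]<6)|(im[...,0]>174))&(im[...,1]>150)&(im[...,2]>90)
n,l,s,c=cv2.connectedComponentsWithStats(m.astype(np.uint8))
for i in range(1,n):
    if s[i,4]>20: print("red",s[i],c[i],onz(S,c[i],.094)[:2].round(4),onz(S,c[i],.086)[:2].round(4))
for nm in("button_top","cartridge_bar","cartridge"):
  for r in place_of(S,nm)[:2]: print(nm,r["p"],r["uv"],onz(S,r["uv"],.094))
save("w2",S["image"])
E
```

```text
[0.45912398 0.22006761 0.12482227] [[ 0.33   0.002 -0.944]
 [ 0.944  0.001  0.33 ]
 [ 0.001 -1.    -0.001]]
red [296 230  42  23 325] [314.59076923 241.80615385] [0.4533 0.2186] [0.4568 0.2172]
red [479 275   7   6  32] [482.15625 277.0625 ] [0.5068 0.3033] [0.5132 0.3064]
button_top 0.68 [317.1, 255.1] [0.46155568 0.21717757 0.094     ]
cartridge_bar 0.84 [543.1, 285.8] [0.52457027 0.33615511 0.094     ]
cartridge 0.69 [165.1, 345.2] [0.48951488 0.10544294 0.094     ]
cartridge 0.66 [493.2, 244.1] [0.48779386 0.31279062 0.094     ]
```

View pics/w2.png

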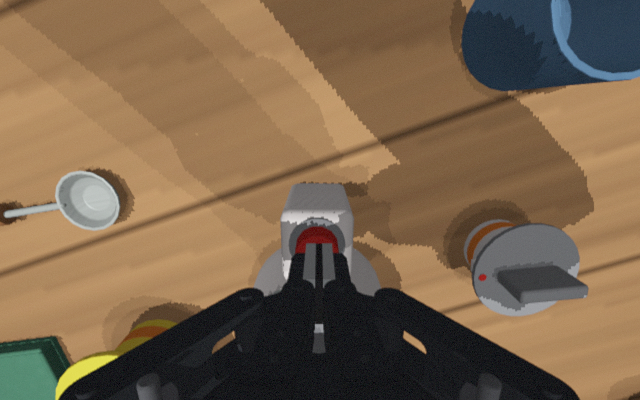

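>>> jog_arm(
  commands=[
    [[0.0015,-0.003,-0.002],0,0],
    [[0,0,-0.002],0,0],
    [[0,0,-0.002],0,0],
    [[0,0,-0.002],0,0],
    [[0,0,-0.001],0,0],
    [[0,0,-0.001],0,0],
    [[0,0,0],0,0],
  ],
)

```text
clock: 6.25
tcp_pos: [0.46, 0.2164, 0.1133]
tool_rot: [-0.577, 0.577, 0.409, -0.409]
ft_force: [-0.0, -1.1, 1.6]
grip_width: -0.0
```

>>> jog_arm(
  commands=[
    [[0,0,-0.001],0,0],
    [[0,0,-0.001],0,0],
    [[0,0,-0.001],0,0],
    [[0,0,0],0,0],
  ],
)

```text
clock: 6.65
tcp_pos: [0.46, 0.2164, 0.1101]
tool_rot: [-0.577, 0.577, 0.409, -0.409]
ft_force: [1.0, -0.8, 0.5]
grip_width: -0.001
```

>>> jog_arm(
  commands=[
    [[0,0,-0.001],0,0],
    [[0,0,-0.001],0,0],
    [[0,0,-0.001],0,0],
    [[0,0,0],0,0],
  ],
)

```text
clock: 7.05
tcp_pos: [0.46, 0.2165, 0.1071]
tool_rot: [0.577, -0.577, -0.409, 0.409]
ft_force: [0.1, -0.9, 0.7]
grip_width: -0.002
```

>>> jog_arm(
  commands=[
    [[0,0,-0.001],0,0],
  ],
)

```text
clock: 7.15
tcp_pos: [0.46, 0.2166, 0.1068]
tool_rot: [0.577, -0.577, -0.409, 0.409]
ft_force: [-4.0, -2.6, 13.0]
grip_width: -0.001
```

>>> jog_arm(
  commands=[
    [[0,0,-0.001],0,0],
  ],
)

```text
clock: 7.25
tcp_pos: [0.4599, 0.2167, 0.1067]
tool_rot: [0.577, -0.577, -0.41, 0.409]
ft_force: [-7.3, -3.2, 19.2]
grip_width: -0.001
```

>>> jog_arm(
  commands=[
    [[0,0,-0.001],0,0],
  ],
)

```text
clock: 7.35
tcp_pos: [0.4599, 0.2168, 0.1066]
tool_rot: [0.577, -0.577, -0.41, 0.409]
ft_force: [-9.2, -3.9, 26.8]
grip_width: -0.006
```

>>> jog_arm(
  commands=[
    [[0,0,0.01],0,0],
    [[0,0,0.04],0,0],
    [[0,0,0.05],0,0],
    [[0,0,0.05],0,0],
    [[-0.015,-0.03,0],0,0],
    [[-0.015,-0.04,0],0,0.03],
    [[-0.01,-0.03,0],0,0.06],
    [[0,0,0],0,0.06],
    [[0,0,0],0,0.06],
  ],
)

```text
clock: 8.25
tcp_pos: [0.4201, 0.1163, 0.2545]
tool_rot: [0.577, -0.577, -0.409, 0.408]
ft_force: [0.4, 0.6, 0.0]
grip_width: 0.683
```

```bash
python3 look.py w3; python3 -c "
import cv2;a=cv2.imread('pics/w3.png')[100:340,300:620];cv2.imwrite('pics/w3c.png',cv2.resize(a,None,fx=2.4,fy=2.4,interpolation=2))"
```

```text
tcp [0.4201 0.1163 0.2545] q [ 2.700e-01 -4.300e-02 -2.140e-01  1.399e+00  1.000e-03  6.080e-01] f [0.36 0.58 0.03] t 8.25
button_top 0.64 [429. 194.] [0.4602 0.2166]
cartridge_bar 0.97 [449. 373.] [0.6705 0.1854]
cartridge_bar 0.85 [278. 324.] [0.5429 0.0261]
cartridge_bar 0.67 [424. 285.] [0.5472 0.1857]
cartridge 0.95 [520. 202.] [0.5378 0.3427]
cartridge 0.65 [287. 279.] [0.5431 0.0262]
cartridge 0.59 [403. 248.] [0.5514 0.1877]
mount 0.88 [398. 242.] [0.551  0.1861]
tray 0.71 [203. 180.] [ 0.3815 -0.0296]
red [414 181  24  24 448] [425.703125   192.72098214] [0.4575 0.2139]
```

View pics/w3c.png

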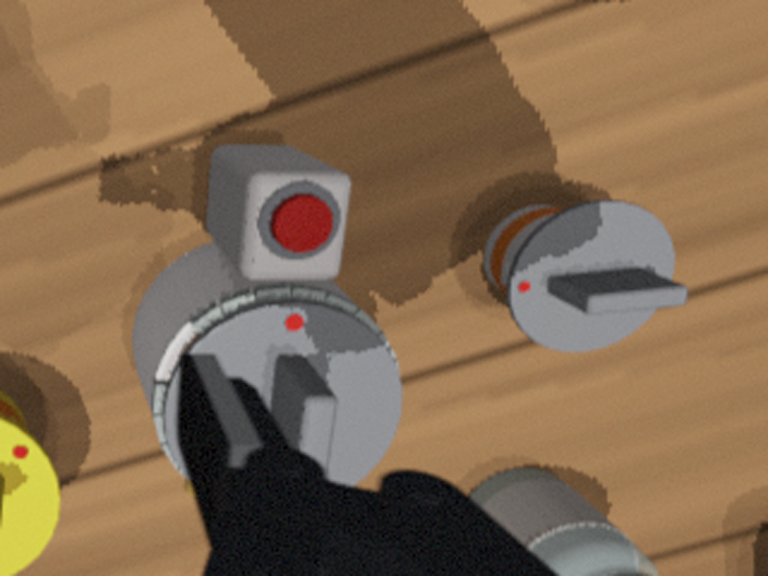

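```bash
python3 - <<'E'
from h import *
W=get_image("wrist")
b=onz(W,(425.7,192.7),.085);d=onz(W,(422.1,233.8),.086);e=onz(W,(432.9,266.3),.126)
print("btn",b,"dot",d,"barend",e)
for q,r in((d,None),(e,.059)):
    v=(q-b)[:2];print(np.hypot(*v),np.degrees(np.arctan2(v[1],v[0])))
# cap rim ellipse fit: project circle r=.055 z=.086, left/top/right crop pixels on rim
px=np.array([[400,392],[380,338],[340,303],[290,292],[235,300],[190,330],[395,430],[345,486]],float)/2.4+[300,100]
from scipy.optimize import least_squares
pts=np.array([onz(W,p,.084)[:2] for p in px])
f=least_squares(lambda c:np.hypot(*(pts-c).T)-.055,[.545,.187],loss="soft_l1",f_scale=.002);print(f.x,f.fun.round(4))
for c in(f.x,):
    v=c-b[:2];print(np.hypot(*v),np.degrees(np.arctan2(v[1],v[0])))
E
```

```text
btn [0.4603737  0.21674786 0.085     ] dot [0.50290353 0.20262382 0.086     ] barend [0.51737552 0.19604133 0.126     ]
0.04481377998726086 -18.371193199572737
0.060646250335609234 -19.96410520795561
[0.54235592 0.18722821] [ 0.0003 -0.0014 -0.0003  0.0003  0.0019  0.0019  0.0022  0.0022]
0.08713491738606145 -19.802625832840153
```

>>> jog_arm(
  commands=[
    [[0.032,0.018,0],0,0.05],
    [[0.032,0.018,0],0,0.05],
    [[0.032,0.018,0],0,0.05],
    [[0.029,0.016,0],0,0.05],
    [[0,0,-0.03],0,0.05],
    [[0,0,-0.03],0,0.05],
    [[0,0,0],0,0.05],
    [[0,0,0],0,0.05],
  ],
)

```text
clock: 9.5
tcp_pos: [0.5446, 0.1865, 0.1944]
tool_rot: [0.577, -0.577, -0.409, 0.41]
ft_force: [0.2, -0.3, 0.3]
grip_width: 0.588
```

```bash
python3 - <<'E'
from h import *
o=get_obs();print(o["tcp_pos"],o["ft_force"],o["joint_positions"].round(3))
W=get_image("wrist");S=get_image("scene");D=get_image("side")
a=W["image"][150:400,200:440];b=S["image"][110:210,310:406];c=D["image"][110:210,260:356]
save("w4",np.hstack([cv2.resize(x,(260,270),interpolation=cv2.INTER_CUBIC) for x in(a,b,c)]))
E
```

```text
[0.54462845 0.18653265 0.1943574 ] [ 0.15108805 -0.31646232  0.33835583] [ 0.33   0.228 -0.045  1.299  0.     0.667]
```

View pics/w4.png

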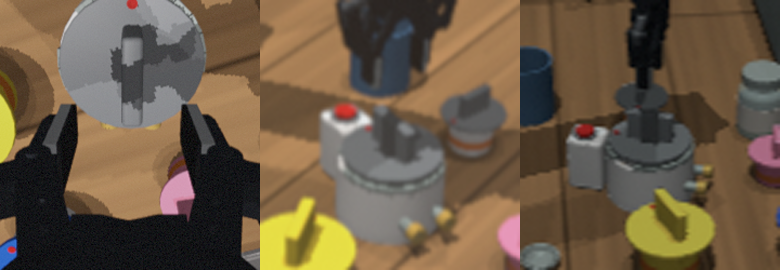

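>>> jog_arm(
  commands=[
    [[0.0005,0,-0.03],0,0.05],
    [[0,0,-0.03],0,0.05],
    [[0,0,-0.015],0,0.05],
    [[0,0,-0.006],0,0.05],
    [[0,0,0],0,0.05],
  ],
)

```text
clock: 10.15
tcp_pos: [0.5457, 0.1865, 0.1139]
tool_rot: [-0.577, 0.577, 0.409, -0.409]
ft_force: [0.1, 0.1, 0.3]
grip_width: 0.585
```

>>> jog_arm(
  commands=[
    [[0,0,0],0,0.03],
    [[0,0,0],0,0.01],
    [[0,0,0],0,0],
    [[0,0,0],0,0],
    [[0,0,0],0,0],
    [[0,0,0],0,0],
  ],
  squeeze=40,
)

```text
clock: 10.75
tcp_pos: [0.5463, 0.1869, 0.1146]
tool_rot: [-0.576, 0.577, 0.41, -0.408]
ft_force: [-0.1, 0.8, 6.4]
grip_width: 0.159
```

>>> jog_arm(
  commands=[
    [[0,0,0.001],0,0],
    [[0,0,0],0.05,0],
  ],
)

```text
clock: 10.95
tcp_pos: [0.5452, 0.1864, 0.1146]
tool_rot: [0.566, -0.566, -0.423, 0.424]
ft_force: [-2.7, -0.0, 3.5]
grip_width: 0.157
```

```bash
python3 -c "
from h import *
o=get_obs();print(o['ft_force'],o['ft_torque'],o['tcp_pos'],o['joint_positions'])"
```

```text
[-2.65517192 -0.0261314   3.46506842] [-0.45154106  0.3957991  -0.12313828] [0.54517912 0.18638754 0.11455218] [ 3.29474894e-01  2.55815870e-01 -1.86914352e-01  1.12859740e+00
 -1.03981912e-04  6.15390525e-01]
```

>>> jog_arm(
  commands=[
    [[0,0,0.0005],0.1,0],
    [[0,0,0],0.1,0],
    [[0,0,0],0.1,0],
  ],
)

```text
clock: 11.25
tcp_pos: [0.5451, 0.1859, 0.1145]
tool_rot: [0.496, -0.496, -0.504, 0.505]
ft_force: [0.1, -0.7, 0.7]
grip_width: 0.158
```

```bash
python3 -c "
from h import *
o=get_obs();print(o['ft_force'],o['ft_torque'],o['tcp_pos'],o['joint_positions'])"
```

```text
[ 0.07085388 -0.70163237  0.66583626] [-0.42339051 -0.02403851 -0.15169824] [0.54514113 0.18585554 0.11453963] [ 0.32912546  0.25596711 -0.18674651  1.12929673 -0.00116372  0.31236661]
```

Turns freely. I'll go on to about 40°, then start probing.

>>> jog_arm(
  commands=[
    [[0,0,0],0.1,0],
    [[0,0,0],0.1,0],
    [[0,0,0],0.1,0],
    [[0,0,0],0.08,0],
    [[0,0,0],0,0],
  ],
)

```text
clock: 11.75
tcp_pos: [0.5454, 0.186, 0.1146]
tool_rot: [0.393, -0.393, -0.588, 0.588]
ft_force: [1.0, -1.3, 0.0]
grip_width: 0.162
```

>>> jog_arm(
  commands=[
    [[0,0,0.002],0,0],
    [[0,0,0.002],0,0],
    [[0,0,0.001],0,0],
    [[0,0,0],0,0],
  ],
)

```text
clock: 12.15
tcp_pos: [0.5447, 0.1864, 0.1177]
tool_rot: [0.394, -0.392, -0.587, 0.589]
ft_force: [3.9, 1.8, -20.9]
grip_width: 0.159
```

```bash
python3 -c "
from h import *
from scipy.spatial.transform import Rotation as Ro
o=get_obs();R=Ro.from_quat(o['tool_rot'],scalar_first=True).as_matrix();print('yaw',np.degrees(np.arctan2(R[1,0],R[0,0]))-70.5)
print(o['ft_force'],o['ft_torque'],o['tcp_pos'],o['joint_positions'])"
```

```text
yaw 42.00637116807076
[  3.86575273   1.77481394 -20.85193527] [ 0.48022431 -0.9494418  -0.05973332] [0.54465529 0.18640016 0.11767307] [ 3.29561714e-01  2.55446126e-01 -1.80347333e-01  1.13822315e+00
  3.76598598e-04 -6.32500959e-02]
```

>>> jog_arm(
  commands=[
    [[0,0,-0.004],0,0],
    [[0,0,0],0.065,0],
    [[0,0,0],0,0],
    [[0,0,0.003],0,0],
    [[0,0,0.0005],0,0],
    [[0,0,0],0,0],
  ],
)

```text
clock: 12.75
tcp_pos: [0.5455, 0.1864, 0.1177]
tool_rot: [0.374, -0.374, -0.6, 0.601]
ft_force: [4.6, 1.3, -18.6]
grip_width: 0.16
```

>>> jog_arm(
  commands=[
    [[0,0,-0.0035],0,0],
    [[0,0,0],0.065,0],
    [[0,0,0],0,0],
    [[0,0,0.003],0,0],
    [[0,0,0.0005],0,0],
    [[0,0,0],0,0],
  ],
)

```text
clock: 13.35
tcp_pos: [0.5454, 0.1864, 0.1177]
tool_rot: [0.355, -0.354, -0.612, 0.612]
ft_force: [5.6, 1.4, -18.7]
grip_width: 0.16
```

>>> jog_arm(
  commands=[
    [[0,0,-0.0035],0,0],
    [[0,0,0],0.065,0],
    [[0,0,0],0,0],
    [[0,0,0.003],0,0],
    [[0,0,0.0005],0,0],
    [[0,0,0],0,0],
  ],
)

```text
clock: 13.95
tcp_pos: [0.5454, 0.1865, 0.1178]
tool_rot: [0.334, -0.334, -0.623, 0.624]
ft_force: [4.6, 1.3, -18.9]
grip_width: 0.157
```

>>> jog_arm(
  commands=[
    [[0,0,-0.0035],0,0],
    [[0,0,0],0.065,0],
    [[0,0,0],0,0],
    [[0,0,0.003],0,0],
    [[0,0,0.0005],0,0],
    [[0,0,0],0,0],
  ],
)

```text
clock: 14.55
tcp_pos: [0.5453, 0.1864, 0.1181]
tool_rot: [0.314, -0.313, -0.634, 0.634]
ft_force: [5.6, 1.1, -20.0]
grip_width: 0.16
```

>>> jog_arm(
  commands=[
    [[0,0,-0.0035],0,0],
    [[0,0,0],0.065,0],
    [[0,0,0],0,0],
    [[0,0,0.003],0,0],
    [[0,0,0.0005],0,0],
    [[0,0,0],0,0],
  ],
)

```text
clock: 15.15
tcp_pos: [0.5457, 0.1866, 0.12]
tool_rot: [-0.292, 0.293, 0.644, -0.643]
ft_force: [0.3, -0.4, -4.0]
grip_width: 0.16
```

>>> jog_arm(
  commands=[
    [[0,0,-0.0035],0,0],
    [[0,0,0],0.065,0],
    [[0,0,0],0,0],
    [[0,0,0.003],0,0],
    [[0,0,0.0005],0,0],
    [[0,0,0],0,0],
  ],
)

```text
clock: 15.75
tcp_pos: [0.5457, 0.1865, 0.1196]
tool_rot: [-0.271, 0.272, 0.653, -0.653]
ft_force: [0.7, -0.1, -4.2]
grip_width: 0.155
```

>>> jog_arm(
  commands=[
    [[0,0,-0.0035],0,0],
    [[0,0,0],0.065,0],
    [[0,0,0],0,0],
    [[0,0,0.003],0,0],
    [[0,0,0.0005],0,0],
    [[0,0,0],0,0],
  ],
)

```text
clock: 16.35
tcp_pos: [0.5456, 0.1865, 0.1195]
tool_rot: [-0.25, 0.25, 0.661, -0.661]
ft_force: [0.0, -0.7, -3.1]
grip_width: 0.158
```

>>> jog_arm(
  commands=[
    [[0,0,-0.0035],0,0],
    [[0,0,0],-0.065,0],
    [[0,0,0],0,0],
    [[0,0,0.003],0,0],
    [[0,0,0.0015],0,0],
    [[0,0,0.001],0,0],
    [[0,0,0],0,0],
  ],
  squeeze=60,
)

```text
clock: 17.05
tcp_pos: [0.5457, 0.1865, 0.1216]
tool_rot: [-0.271, 0.271, 0.653, -0.653]
ft_force: [-0.0, -0.3, -4.1]
grip_width: 0.155
```

```bash
python3 -c "
from h import *
o=get_obs();print(o['ft_force'],o['ft_torque'],o['tcp_pos'])
W=get_image('wrist');D=get_image('side');S=get_image('scene')
a=W['image'][150:400,200:440];b=S['image'][110:210,310:406];c=D['image'][110:210,260:356]
save('w5',np.hstack([cv2.resize(x,(260,270),interpolation=cv2.INTER_CUBIC) for x in(a,b,c)]))
"
```

```text
[-0.02071434 -0.27735018 -4.06059171] [-0.03222436  0.06037228 -0.00539547] [0.54565091 0.18652954 0.12160186]
```

View pics/w5.png

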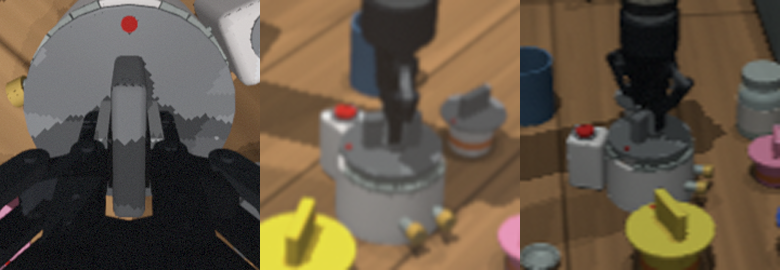

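It follows the hand, bearing only its own weight (4 N). I'll lift gently and watch the force.

>>> jog_arm(
  commands=[
    [[0,0,0.003],0,0],
    [[0,0,0.003],0,0],
    [[0,0,0.003],0,0],
    [[0,0,0],0,0],
  ],
)

```text
clock: 17.6
tcp_pos: [0.5458, 0.1866, 0.131]
tool_rot: [-0.271, 0.272, 0.653, -0.653]
ft_force: [-0.2, 0.3, -4.4]
grip_width: 0.155
```

>>> jog_arm(
  commands=[
    [[0,0,0.003],0,0],
    [[0,0,0.004],0,0],
    [[0,0,0.004],0,0],
    [[0,0,0],0,0],
  ],
)

```text
clock: 18.0
tcp_pos: [0.5459, 0.1866, 0.1422]
tool_rot: [-0.271, 0.272, 0.653, -0.653]
ft_force: [0.0, 0.5, -4.4]
grip_width: 0.155
```

>>> jog_arm(
  commands=[
    [[0,0,0.006],0,0],
    [[0,0,0.008],0,0],
    [[0,0,0.008],0,0],
    [[0,0,0.008],0,0],
    [[0,0,0.008],0,0],
    [[0,0,0.01],0,0],
    [[0,0,0.015],0,0],
    [[0,0,0.02],0,0],
    [[0,0,0.02],0,0],
    [[0,0,0.02],0,0],
    [[0,0,0.02],0,0],
    [[0,0,0],0,0],
  ],
)

```text
clock: 19.2
tcp_pos: [0.5464, 0.1868, 0.2878]
tool_rot: [-0.27, 0.273, 0.654, -0.652]
ft_force: [0.3, 0.1, -3.7]
grip_width: 0.151
```

```bash
python3 - <<'E'
from h import *
o=get_obs();print(o["tcp_pos"],o["ft_force"],o["joint_positions"].round(3))
S=get_image("scene");D=get_image("side")
def fit(d,name):
    im=cv2.cvtColor(d["image"],cv2.COLOR_RGB2HSV)
    u=[r for r in outline_of(d,name) if r["p"]>.3];r=u[0]["region"];print(name,u[0]["p"],r.sum())
    return r
L=[]
from scipy.optimize import least_squares
masks=[]
for d in(S,D):
    c=[r for r in outline_of(d,"tray") if np.hypot(*(onz(d,r["uv"],.01)[:2]-(.572,-.155)))<.06]
    r=c[0];print(r["p"],r["region"].sum(),onz(d,r["uv"],.008))
    h=cv2.convexHull(np.argwhere(r["region"])[:,::-1].astype(np.int32))[:,0].astype(float)
    masks.append((d,r["region"],h))
def res(p):
    out=[]
    for d,m,h in masks:
        c,s=np.cos(p[2]),np.sin(p[2])
        q=np.array([[x*c-y*s+p[0],x*s+y*c+p[1],z] for x in(-.075,.075) for y in(-.075,.075) for z in(0,.018)])
        hh=cv2.convexHull(proj(d,q).astype(np.float32))
        out+=[cv2.pointPolygonTest(hh,(float(a),float(b)),True) for a,b in h]
    return out
f=least_squares(res,[.572,-.155,0],loss="soft_l1",diff_step=1e-3);
for g in (.2,.4,-.2,-.4):
    f2=least_squares(res,[.572,-.155,g],loss="soft_l1",diff_step=1e-3)
    if f2.cost<f.cost: f=f2
print(f.x,np.std(res(f.x)))
E
```

```text
[0.54644898 0.186803   0.28778811] [ 0.28488676  0.13199139 -3.73032682] [ 0.329  0.227  0.157  1.496 -0.    -0.454]
0.88 3117 [ 0.56836622 -0.16364669  0.008     ]
0.69 1915 [ 0.56282727 -0.16372004  0.008     ]
[ 0.56356887 -0.16608349 -0.18658893] 0.775439272035224
```

>>> jog_arm(
  commands=[
    [[0,-0.01,0],-0.05,0],
    [[0.001,-0.02,0],-0.1,0],
    [[0.001,-0.025,0],-0.1,0],
    [[0.001,-0.025,0],-0.1,0],
    [[0.001,-0.025,0],-0.1,0],
    [[0.001,-0.025,0],-0.1,0],
    [[0.001,-0.025,0],-0.1,0],
    [[0.001,-0.025,0],-0.1,0],
    [[0.001,-0.025,0],-0.1,0],
    [[0.001,-0.02,0],-0.1,0],
    [[0,-0.01,0],-0.1,0],
    [[0,0,0],-0.05,0],
    [[0,0,0],0,0],
    [[0,0,0],0,0],
  ],
)

```text
clock: 20.8
tcp_pos: [0.5542, -0.0484, 0.2834]
tool_rot: [0.573, -0.572, -0.415, 0.416]
ft_force: [0.4, 0.1, -3.7]
grip_width: 0.152
```

```bash
python3 - <<'E'
from h import *
o=get_obs();print(o["tcp_pos"],o["ft_force"],o["joint_positions"].round(3))
W=get_image("wrist");save("w6",W["image"])
for r in place_of(W,"tray")[:2]: print(r["p"],r["uv"],onz(W,r["uv"],0))
for r in outline_of(W,"tray")[:2]: print(r["p"],r["uv"],r["region"].sum(),onz(W,r["uv"],.008))
E
```

```text
[ 0.55415304 -0.04842591  0.28339232] [ 0.38639722  0.0632225  -3.73370219] [-0.087  0.19   0.102  1.484  0.     0.228]
0.69 [602.1, 198.8] [0.72253886 0.31961798 0.        ]
0.64 [241.2, 202.9] [ 0.56873679 -0.17114689  0.        ]
0.96 [213.2, 179.9] 6292 [ 0.52450374 -0.19201843  0.008     ]
```

View pics/w6.png

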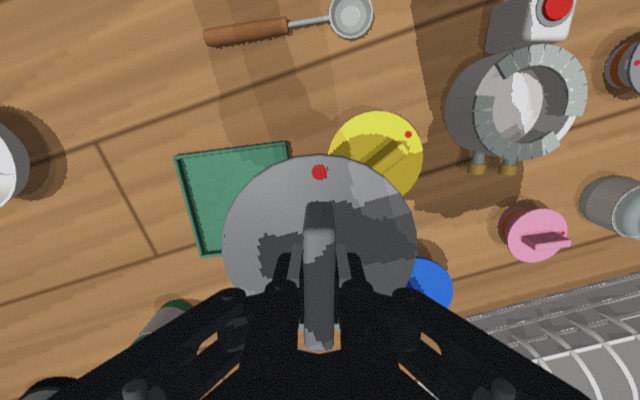

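```bash
python3 - <<'E'
from h import *
W=get_image("wrist")
a,b,c=[onz(W,p,.018)[:2] for p in((174,156),(290,141),(201,257))]
print(a,b,c,np.hypot(*(b-a)),np.hypot(*(c-a)),"centre",(b+c)/2, "yaw",np.degrees(np.arctan2(*(c-a)[::-1])))
f=np.array([.5636,-.1661])
im=cv2.cvtColor(W["image"],cv2.COLOR_RGB2HSV)
m=(im[...,0]>60)&(im[...,0]<90)&(im[...,1]>90);m[:,:120]=0;m[300:]=0;m[:,330:]=0
h=cv2.approxPolyDP(cv2.convexHull(np.argwhere(m)[:,::-1].astype(np.int32)),4,True)[:,0];print(h.tolist())
E
```

```text
[ 0.47877136 -0.2233237 ] [ 0.50764837 -0.07293827] [ 0.62371093 -0.25197308] 0.153132817642604 0.14774392632039493 centre [ 0.56567965 -0.16245567] yaw -11.181192458045661
[[297, 296], [215, 296], [174, 156], [285, 141], [302, 276]]
```

>>> jog_arm(
  commands=[
    [[0.002,-0.02,0],0,0],
    [[0.003,-0.025,0],0,0],
    [[0.003,-0.025,0],0,0],
    [[0.002,-0.025,0],0,0],
    [[0.001,-0.015,0],0,0],
    [[0,-0.0055,0],0,0],
    [[0,0,-0.02],0,0],
    [[0,0,-0.03],0,0],
    [[0,0,-0.03],0,0],
    [[0,0,-0.03],0,0],
    [[0,0,-0.025],0,0],
    [[0,0,-0.02],0,0],
    [[0,0,-0.01],0,0],
    [[0,0,0],0,0],
    [[0,0,0],0,0],
  ],
)

```text
clock: 22.5
tcp_pos: [0.566, -0.1637, 0.1203]
tool_rot: [-0.572, 0.573, 0.415, -0.415]
ft_force: [-0.3, -0.9, -3.4]
grip_width: 0.153
```

```bash
python3 - <<'E'
from h import *
o=get_obs();print(o["tcp_pos"],o["ft_force"])
W=get_image("wrist");S=get_image("scene");D=get_image("side")
a=W["image"][60:310,180:480];b=S["image"][190:300,220:352];c=D["image"][180:280,260:380]
save("w7",np.hstack([cv2.resize(x,(265,220),interpolation=cv2.INTER_CUBIC) for x in(a,b,c)]))
E
```

```text
[ 0.56596896 -0.1637314   0.12025617] [-0.30554748 -0.8708562  -3.41694286]
```

View pics/w7.png

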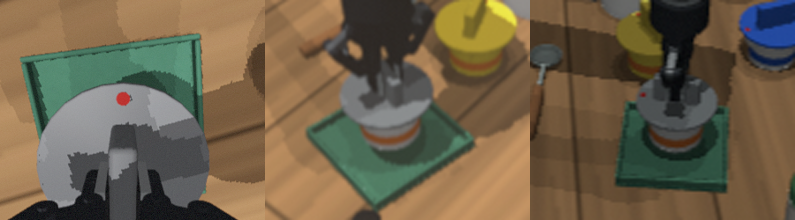

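```bash
python3 - <<'E'
from h import *
W=get_image("wrist")
a,b=[onz(W,p,.018)[:2] for p in((205,126),(407.6,99.8))]
u=(b-a)/np.hypot(*(b-a));n=np.array([-u[1],u[0]]); n=n if n[0]>0 else -n
print(a,b,np.hypot(*(b-a)),"centre",(a+b)/2+.075*n)
E
```

```text
[ 0.47937396 -0.22426468] [ 0.50783275 -0.07940793] 0.1476258175948517 centre [ 0.56719656 -0.16629454]
```

>>> jog_arm(
  commands=[
    [[0,0,-0.005],0,0],
    [[0,0,-0.005],0,0],
    [[0,0,-0.004],0,0],
    [[0,0,-0.002],0,0],
    [[0,0,0],0,0],
  ],
)

```text
clock: 23.2
tcp_pos: [0.5651, -0.1639, 0.1027]
tool_rot: [0.573, -0.572, -0.415, 0.415]
ft_force: [0.2, -0.1, -3.4]
grip_width: 0.153
```

>>> jog_arm(
  commands=[
    [[0.001,-0.001,-0.001],0,0],
    [[0,0,-0.001],0,0],
    [[0,0,0],0,0],
  ],
)

```text
clock: 23.5
tcp_pos: [0.5665, -0.1651, 0.1012]
tool_rot: [-0.573, 0.573, 0.415, -0.415]
ft_force: [-0.3, 0.0, -4.0]
grip_width: 0.153
```

>>> jog_arm(
  commands=[
    [[0,0,-0.0005],0,0],
    [[0,0,-0.0005],0,0],
    [[0,0,0],0,0],
  ],
)

```text
clock: 23.8
tcp_pos: [0.5665, -0.165, 0.1003]
tool_rot: [0.573, -0.573, -0.415, 0.415]
ft_force: [-0.1, 0.1, -4.6]
grip_width: 0.157
```

>>> jog_arm(
  commands=[
    [[0,0,-0.0005],0,0],
    [[0,0,-0.0005],0,0],
    [[0,0,0],0,0],
  ],
)

```text
clock: 24.1
tcp_pos: [0.5666, -0.165, 0.0996]
tool_rot: [-0.572, 0.573, 0.415, -0.415]
ft_force: [-0.4, 0.0, -1.3]
grip_width: 0.154
```

>>> jog_arm(
  commands=[
    [[0,0,-0.0005],0,0],
    [[0,0,0],0,0],
  ],
)

```text
clock: 24.3
tcp_pos: [0.5666, -0.165, 0.0996]
tool_rot: [-0.572, 0.573, 0.415, -0.415]
ft_force: [-2.8, 1.5, 6.1]
grip_width: 0.157
```

>>> jog_arm(
  commands=[
    [[0,0,0.0003],0,0.012],
    [[0,0,0],0,0.016],
    [[0,0,0],0,0.02],
    [[0,0,0],0,0.03],
    [[0,0,0],0,0.045],
    [[0,0,0],0,0.05],
    [[0,0,0],0,0.05],
    [[0,0,0.005],0,0.05],
    [[0,0,0.015],0,0.05],
    [[0,0,0.03],0,0.05],
    [[0,0,0.04],0,0.05],
    [[0,0,0.04],0,0.05],
    [[-0.03,0,0.03],0,0.05],
    [[-0.04,0,0],0,0.05],
    [[-0.04,0,0],0,0.05],
    [[0,0,0],0,0.05],
  ],
  squeeze=20,
)

```text
clock: 25.9
tcp_pos: [0.4526, -0.1646, 0.2605]
tool_rot: [-0.573, 0.573, 0.414, -0.415]
ft_force: [0.5, 0.4, 0.0]
grip_width: 0.589
```

```bash
python3 - <<'E'
from h import *
o=get_obs();print(o["tcp_pos"],o["ft_force"],o["grip_width"],o["clock"])
W=get_image("wrist");S=get_image("scene");D=get_image("side")
for d in(S,D):
    for n,z in(("cartridge",.005),("cartridge_bar",.095),("tray",0)):
        print(n,[(round(r["p"],2),onz(d,r["uv"],z)[:2].round(3)) for r in place_of(d,n)[:4]])
b=S["image"][120:300,220:440];c=D["image"][120:280,240:436]
a=cv2.resize(W["image"],(480,300));r=np.hstack([cv2.resize(b,(400,300),interpolation=cv2.INTER_CUBIC),cv2.resize(c,(400,300),interpolation=cv2.INTER_CUBIC)])
save("w8",np.vstack([r,np.pad(a,((0,0),(0,320),(0,0)))]))
E
```

```text
[ 0.45263025 -0.16464377  0.26050107] [0.53139018 0.37556691 0.00144612] 0.5885219898726387 25.9
cartridge [(0.87, array([0.727, 0.186])), (0.7, array([ 0.563, -0.166])), (0.69, array([0.557, 0.024])), (0.61, array([0.557, 0.341]))]
cartridge_bar [(0.81, array([0.567, 0.319])), (0.8, array([0.733, 0.178])), (0.78, array([0.543, 0.018])), (0.75, array([ 0.571, -0.168]))]
tray [(0.77, array([ 0.567, -0.154]))]
cartridge [(0.97, array([0.546, 0.027])), (0.82, array([0.724, 0.178])), (0.77, array([ 0.56, -0.16])), (0.57, array([0.541, 0.333]))]
cartridge_bar [(0.8, array([0.551, 0.005])), (0.73, array([0.703, 0.139])), (0.69, array([0.54 , 0.312])), (0.37, array([0.549, 0.166]))]
tray [(0.93, array([ 0.568, -0.16 ]))]
```

View pics/w8.png

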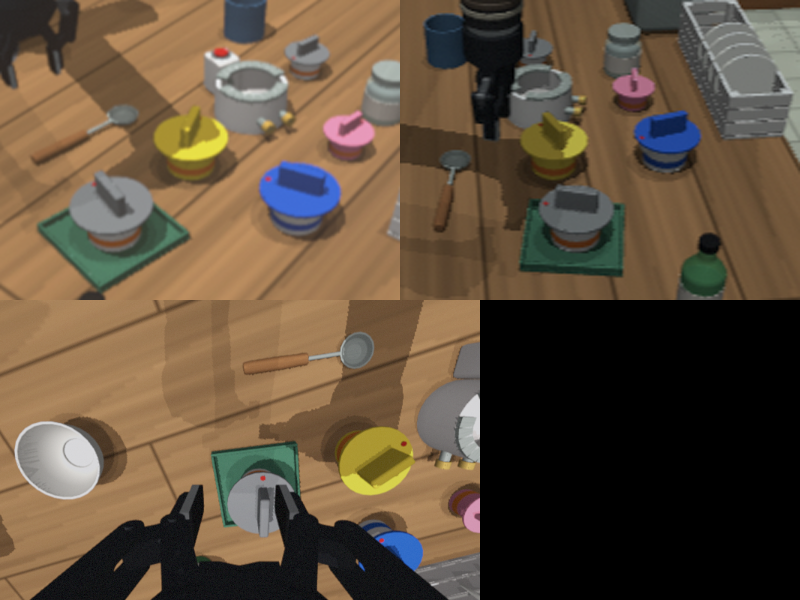

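The cartridge stands upright in the middle of the tray. The gripper is clear and the bystanders are where they were. Handing in.

```bash
python3 -c "
from bench import *
print(finish_job())"
```

```text
the job is handed in; nothing more can be done
None
```

The spent grey-capped cartridge is off the filter and standing upright, released, in the middle of the green tray. I handed the job in at about 26 s; no verdict was reported.

- **Button:** I pressed it down to its hard stop (the force rose to 27 N there), and later images show it still down.
- **Twist and lift:** I twisted the cartridge anticlockwise, giving upward pulls of about 20 N at most. The lugs came free at about 61–68°, so I lifted at about 64°, and the hand bore only the cartridge's weight (about 4 N).
- **Placing:** I lowered it until it just touched the tray floor (about 6 N) and let go. My estimates of the tray centre differed by about 4–13 mm. I placed it at (0.567, −0.165), within about 3 mm of the two close-range wrist-camera estimates. In the last images the networks put the cartridge within 7 mm of that point and the tray centre within 11 mm.
- **Last checks:** The final picture showed the cartridge upright and the gripper well clear, and the force reading was near zero. The bystanders looked unmoved, but I judged that by eye and did not measure them.
- **Unexpected:** The angle over which the lugs came free was slightly wider than the roughly ±3° stated.

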